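# Set the gauge arm for a headshell

### The job

Get the cartridge alignment gauge ready for a reading: lay the black headshell flat, right way up, in the middle of the gauge's cradle, lengthwise (either way round), and let go of it. Then push the lock button all the way down, draw the gauge's telescoping arm out by its grip head until its needle is level with the little steel marker on the scale, and finish still holding the arm steady there, because it springs back if let go. Do not shift the marker, and leave the other things on the shelf where they are.

Things in the scene. Friction and masses are not known exactly. Their poses are not given: they have to be found in the camera images.
- gauge: Red plastic alignment gauge, fixed. Base plate 305 x 86 x 10 mm. Origin on the shelf surface; x is its long axis, the way the arm draws out; y towards the scale side; z up. Along x: cradle -139 to -61 mm; sleeve (40 mm wide, top at 40 mm height) -55 to 35 mm; then the plate with the white scale, under the arm, to 165 mm.
- cradle (a point): Centre of the cradle's flat top (dark rubber pad), 20 mm above the shelf, 100 mm behind the gauge origin; axes as the gauge. The top is 78 mm (x) by 40 mm (y), open along both long sides; a lip 5 mm high closes each short end, 72 mm between lips.
- headshell: Loose black headshell, 18 to 35 g: block 46 x 20 x 12 mm (x -20 to 26 mm) with two pale slots on top, a round aluminium collar (8 mm) at the -x end to x = -30 mm, and a thin curled finger lift standing out to y = 22 mm at x = 22 to 25 mm. Origin on its underside; x along its length, z up. Grip it across its 20 mm width at the origin.
- lock_button (a joint): Travel of the lock button, m: 0 up (locked), 0.005 fully down (free). It moves straight down, takes about 4 N and stays down once pushed. While it is up the arm cannot be drawn out; the arm is free from about 0.004.
- lock_top (a point): Centre of the top of the lock button, a black round button 18 mm across that stands 8 mm above the sleeve's top (3 mm when fully down); 4 mm behind the gauge origin on the gauge's centre line.
- boom: Telescoping aluminium arm; slides along the gauge's x up to 85 mm, pulled back by a spring (2 N in, under 4 N out). Starts fully in. Origin in the middle of its grip head, a block 22 (x) x 14 (y) x 34 mm high, from 18 to 52 mm above the shelf; grip it across y from above. At the start it is 70 mm ahead of the gauge origin, on its centre line.
- needle_tip (a point): Tip of the arm's dark needle, which points sideways (gauge +y) over the scale 20.5 mm ahead of the grip head's middle, about 20 mm above the shelf, 3 mm thick. It moves with the arm.
- marker_mid (a point): Middle of the top of the steel marker, a block 8 (x) x 12 (y) x 9 mm on the scale's rail, 40 mm beside the arm's centre line, top 20 mm above the shelf; axes as the gauge. Set at random 25 to 62 mm further out than the needle starts; stiff (6 N), not to be shifted. Level: the needle tip has the same gauge x as this point.
- brush: Loose record brush, dark wood block 80 x 26 x 22 mm, origin in the middle of its underside; leave alone.
- dish: Loose white ceramic dish, 90 mm across, 28 mm high, origin at the centre of its underside; leave alone.
- puck: Loose steel record weight, 72 mm across, 42 mm high, origin at the centre of its underside; leave alone.
- screwdriver: Loose small screwdriver 130 mm long lying along its x axis; leave alone.
- level: Loose small spirit level, aluminium bar 70 x 16 x 16 mm, origin in the middle of its underside; leave alone.

How it is judged (in metres and radians):
On the way, in this order (a step that is already met when the one before it is completed fails the run):
1. the headshell lies in the middle of the cradle, lengthwise and flat, and is let go (x of headshell in the frame of cradle between -0.01 and 0.01 m and y of headshell in the frame of cradle between -0.01 and 0.01 m and z of headshell in the frame of cradle between -0.003 and 0.003 m and angle between headshell's own z axis and vertical below 0.12 rad and angle between the x axis of headshell and the x axis of gauge, either way round below 0.25 rad and contact force between the fingers and headshell below 0.1 N), for 0.3 s.
2. the lock button is pushed fully down, the headshell still in the cradle and the arm still in (all of step 1 and value of joint lock_button above 0.004 m and x of boom in the frame of gauge below 0.076 m), for 0.1 s.
At the end, for the whole second after the job is handed in: The gripper holds the arm still (over 1 N of contact) with its needle level with the marker within 4 mm (half the marker's width), the lock button is down, and the headshell lies released in the cradle: within 10 mm of its middle each way, flat within 3 mm and 0.12 rad, lengthwise within 0.25 rad (all of step 1 and x of needle_tip in the frame of marker_mid between -0.004 and 0.004 m and contact force between the fingers and boom above 1 N and linear speed of boom below 0.01 m/s and value of joint lock_button above 0.004 m); the arm keeps its last pose, push and grip.
It fails at once if the marker is shifted by more than 3 mm (distance of marker_mid from where it was at the start of the episode above 0.003 m).
It fails at once if another thing on the shelf is moved by more than 30 mm (distance of any of brush, dish, puck, screwdriver, level from where it was at the start of the episode above 0.03 m).
It also fails if it takes over 53 s, if anything falls off the work surface, if the arm or the gripper's body presses on something with over 40 N, if the wrist force passes 120 N, or if a joint passes its speed limit or range.

### The arm

A 6-joint arm with a two-finger parallel gripper is mounted at the origin on the work surface. World frame = base frame: x ahead of the robot, y to its left, z up, the work surface at z = 0. Lengths are in m, angles in degrees, forces in N, time in s.
With the tool pointing down it reaches from about 0.4 to 0.825 m from the base axis. Payload 7 kg.
Tool frame: the origin (TCP) lies midway between the tips of the shut fingers; the grasp point (between the pads) lies 19 mm behind it; z points along the fingers, y is the line along which they close (so a half turn about z gives the same grasp; the last joint's range is limited). The gripper opens to 88 mm and grips with 3 to 60 N. Pads are 19 mm wide; open, the fingers measure 130 mm over their backs; the gripper's body (78 mm by 193 mm) begins 47 mm behind the grasp point.
Start: joints at [-58.665, 20.546, 0.682, 0, -70.136, -16.507], TCP at [0.173, -0.653, 0.227] pointing down, gripper open.
Joint ranges: [-176.03, 176.03], [-82.01, 121.73], [-58.28, 71.71], [-173.87, 95.51], [-174.79, -0.11], [-173.66, 173.66]. Speed limits (degrees/s): [136.94, 136.94, 172.46, 180, 180, 180].

### API

Orientations are given as a 3x3 rotation matrix whose columns are the frame's x, y, z axes.
In Python, from rig import robot, jaws, solver, imaging, order, nets gives the robot as it stands. Calls block until the motion is done:
- robot.goto(position, orientation): joint-space move of the TCP to a pose.
- robot.servo_line(position, ori=None, speed=0.15): straight line of the TCP; ori=None keeps the orientation; speed is the mean speed in m/s.
- robot.movej(angles): joint-space move.
- jaws.move_gripper(opening): opening from 0.0 (shut) to 1.0 (fully open); the grip force is fixed at half the most; returns when the fingers have stopped.
- robot.dwell(seconds).
- solver.ik(position, orientation): joint angles nearest the present ones, or None.
- robot.get_state(): the state.
- imaging.grab_frame(name): name is "scene" or "top" or "wrist"; returns (picture, depth): 400x640x3 uint8, red, green, blue; 400x640 float32, m along the optical axis (not along the pixel's ray), 0 where there is no reading.
- imaging.camera_info(name): a dict with "vfov" (degrees; the focal length in pixels is half the picture's height over the tangent of half this angle, whatever the lens; pixels are square), "cx", "cy" (the principal point, pixels), "k1" (the pictures are not rectified: a ray, as slopes to the right and down, at radius r is drawn at 1 + k1 r^2 times it, then the intrinsics apply), "view" (4x4, takes a point from world to camera coordinates); the wrist camera has in their place "T_tool_cam" (4x4, takes a point from camera to tool coordinates, whose origin is the TCP and whose axes are the flange's). Camera axes: x right, y down, z forward; pixel columns grow to the right and rows downward; lengths in m; the calibration is good to about 2 mm. A picture is of the moment at which its call begins: read the wrist's pose just before it. camera_info takes no time and is no camera call.
A pose or a line that the arm cannot do raises robot.Unreachable and nothing moves.
- order.job_done(): hands the job in; it is judged then, once.
Trained networks look in the newest picture that a camera, given by its name, has taken for a name from the list of things; names that differ only in an ending like _2 or _b are one class to them, and where a whole thing is asked for, a point or a joint stands for the part that bears it (a point fixed in the world has none). Each returns a list of dicts, best first, with "p" (0 to 1); they miss things now and then, are a little off and sometimes report something else, mostly with a low value. They report only what shows in the picture. A call takes as long as a camera call.
- nets.search_frame(camera, label): "bbox" ([centre column, centre row, width, height] in pixels, round what is visible of it).
- nets.landmark_of(camera, label): "pixel" ([column, row] in pixels: a listed point, or the origin of a listed thing).
The state is a dict: "t": time; "qpos": joint angles; "qvel": joint speeds; "effort": joint torques, N m; "position": TCP position; "tcp_rot": TCP orientation; "force": force on the tool from outside, world axes, zero at the start; "ft_torque": the same for the moment, N m; "grip_width": opening from 0.0 (shut) to 1.0 (fully open); "finger_force": force on a finger pad.
Only numpy, scipy, OpenCV 4.12 (cv2) and the standard library are available. Lean on these libraries where they do the work, as an engineer would, in place of code of your own. Each camera call takes 0.05 s, during which the arm holds its last target. There are 200 camera calls.

## Working session

There is one attempt and no reset: what is moved stays moved. The work goes in short steps, each a Python script; the robot and the scene stay as the last script left them, time stands still between calls to the robot, and variables do not carry over. Pictures are saved under pics/ and viewed, at most 10 in all, crops included, and the job is handed in when it is done.

```bash
mkdir -p pics; ls
cat > h.py <<'E'
import numpy as np, cv2
from rig import robot, jaws, solver, imaging, order, nets
def cam(name, st=None):
    c=imaging.camera_info(name)
    if 'view' in c: T=np.linalg.inv(np.array(c['view']))
    else:
        W=np.eye(4); W[:3,:3]=np.array(st['tcp_rot']); W[:3,3]=st['position']; T=W@np.array(c['T_tool_cam'])
    f=200/np.tan(np.radians(c['vfov'])/2)
    K=np.array([[f,0,c['cx']],[0,f,c['cy']],[0,0,1.]])
    return K,np.array([c['k1'],0,0,0,0.]),T
def ray(C,px):
    K,D,T=C
    n=cv2.undistortPoints(np.array([[px]],float),K,D)[0,0]
    return np.array([n[0],n[1],1.])
def at_z(C,px,z):
    T=C[2]; d=T[:3,:3]@ray(C,px); o=T[:3,3]; return o+d*(z-o[2])/d[2]
def at_d(C,px,depth):
    T=C[2]; return T[:3,:3]@(ray(C,px)*depth)+T[:3,3]
def proj(C,p):
    K,D,T=C; V=np.linalg.inv(T)
    return cv2.projectPoints(np.array([p],float),cv2.Rodrigues(V[:3,:3])[0],V[:3,3],K,D)[0][0,0]
def save(n,im): cv2.imwrite('pics/'+n+'.png',im[:,:,::-1])
E
cat > a.py <<'E'
from h import *
for n in ['top','scene']:
    im,d=imaging.grab_frame(n); save(n,im); C=cam(n); print(n,C[2].round(3).tolist())
    for l,z in [('headshell',0),('cradle',.02),('lock_top',.048),('boom',.035),('needle_tip',.02),('marker_mid',.02),('gauge',0),('brush',0),('dish',0),('puck',0),('screwdriver',0),('level',0)]:
        for r in nets.landmark_of(n,l)[:2]:
            print(l,round(r['p'],2),np.round(r['pixel'],1),at_z(C,r['pixel'],z).round(4))
print(robot.get_state())
E
python3 a.py
```

```text
pics
rig.py
top [[0.012, -0.993, 0.122, 0.418], [-1.0, -0.012, -0.0, -0.016], [0.002, -0.122, -0.993, 1.007], [0.0, 0.0, 0.0, 1.0]]
headshell 0.73 [458.8 205.6] [ 0.5289 -0.3307  0.    ]
cradle 0.65 [388.3 173. ] [ 0.6022 -0.1586  0.02  ]
cradle 0.54 [306.  197.8] [0.5407 0.0347 0.02  ]
lock_top 0.54 [345.9 176.3] [ 0.588  -0.0572  0.048 ]
lock_top 0.49 [207.1 118.6] [0.7213 0.2687 0.048 ]
boom 0.51 [315.7 178.9] [0.5833 0.0123 0.035 ]
needle_tip 0.7 [305.6 196.6] [0.5435 0.0357 0.02  ]
needle_tip 0.2 [197.7 191. ] [0.5536 0.2906 0.02  ]
marker_mid 0.75 [197.8 192.6] [0.5498 0.2901 0.02  ]
gauge 0.61 [341.1 179.7] [ 0.588  -0.0478  0.    ]
brush 0.7 [197.2 190.9] [0.5566 0.298  0.    ]
dish 0.59 [454.  128.1] [ 0.7202 -0.3242  0.    ]
puck 0.81 [206.7 122.4] [0.7268 0.2834 0.    ]
screwdriver 0.93 [391.7 274.1] [ 0.3653 -0.1685  0.    ]
screwdriver 0.47 [239.2 273.4] [0.3624 0.1894 0.    ]
level 0.7 [243.2 272.6] [0.3644 0.1801 0.    ]
level 0.3 [208.1 119.2] [0.7349 0.2804 0.    ]
scene [[0.185, 0.837, -0.515, 1.063], [0.983, -0.163, 0.088, -0.087], [-0.01, -0.522, -0.853, 0.929], [
[... 783 characters left out ...]
,
       -7.01345080e+01, -1.65060265e+01]), 'qvel': array([-0.07434108,  0.05163936,  0.09374386,  0.01619783,  0.10182129,
       -0.08865607]), 'effort': array([ 3.08329945e-04, -5.82376027e+01,  2.93302345e+01,  7.00262457e+00,
        1.24164074e-02, -1.20576394e-05]), 'position': array([ 0.17271917, -0.65251621,  0.22655417]), 'tcp_rot': array([[-9.66689631e-01, -2.55951474e-01, -3.00960551e-05],
       [-2.55951474e-01,  9.66689631e-01, -1.29863399e-05],
       [ 3.24174172e-05, -4.85063045e-06, -9.99999999e-01]]), 'force': array([-0.47127711, -0.11971964,  0.45890103]), 'ft_torque': array([ 0.00783484,  0.02704496, -0.05791486]), 'finger_force': 0.0, 'grip_width': 1.0002598933680833}
```

Run:
```python
import cv2
a=cv2.imread('pics/top.png')
cv2.imwrite('pics/top_c.png',cv2.resize(a[100:300,180:510],(792,480),interpolation=cv2.INTER_CUBIC))
```

```text
(no output)
```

View pics/top_c.png

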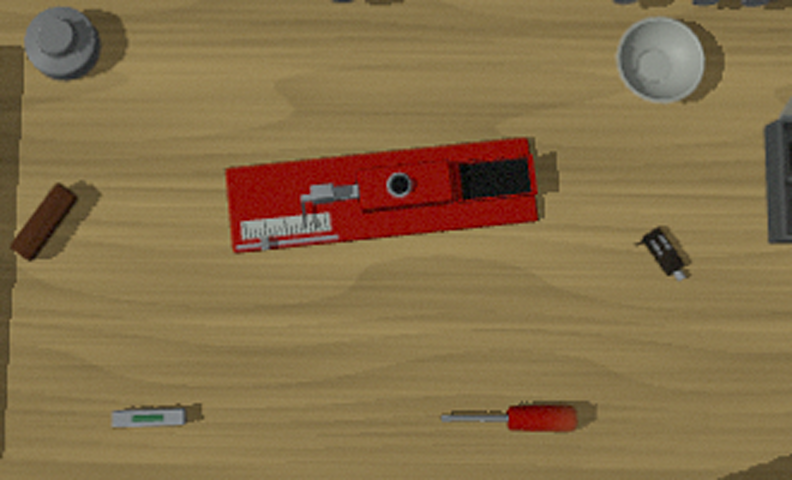

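```bash
cat >> h.py <<'E'
def R_down(yaw):  # tool x axis at yaw, z down
    c,s=np.cos(yaw),np.sin(yaw); return np.array([[c,s,0],[s,-c,0],[0,0,-1.]])
def best(yaw,p):
    "tool yaw (mod pi) nearest a comfortable last joint"
    o=[]
    for y in (yaw,yaw+np.pi):
        q=solver.ik(p,R_down(y))
        if q is not None: o.append((abs(q[5]),y%(2*np.pi),q))
    return min(o,key=lambda t:t[0])
E
python3 - <<'E'
from h import *
im=cv2.imread('pics/top.png')
C=cam('top')
h=cv2.cvtColor(im,cv2.COLOR_BGR2HSV)
m=(((h[:,:,0]<6)|(h[:,:,0]>174))&(h[:,:,1]>170)&(h[:,:,2]>60)).astype(np.uint8)
m[:,:260]=0;m[:150]=0;m[215:]=0;m[:,420:]=0
m=cv2.morphologyEx(m,cv2.MORPH_CLOSE,np.ones((9,9)))
pts=np.argwhere(m)[:,::-1]
r=cv2.minAreaRect(pts.astype(np.float32)); print(r)
B=cv2.boxPoints(r); W=np.array([at_z(C,b,.01) for b in B]); print(W.round(4), W.mean(0), np.linalg.norm(np.diff(W,axis=0),axis=1))
ci=imaging.camera_info('wrist'); print({k:np.round(v,3).tolist() for k,v in ci.items()})
for nm,yaw,p in [('head',np.radians(34),[.53,-.33,.2]),('cradle',np.radians(95.7),[.602,-.155,.1]),('boom',np.radians(95.7),[.585,.06,.1])]:
    for y in (yaw,yaw+np.pi): print(nm,np.degrees(y),np.round(solver.ik(p,R_down(y)),1))
E
```

```text
((339.0041198730469, 180.78904724121094), (34.964717864990234, 128.0818328857422), 83.9909896850586)
[[ 0.6076  0.1142  0.01  ]
 [ 0.6442 -0.1906  0.01  ]
 [ 0.56   -0.1985  0.01  ]
 [ 0.5242  0.1032  0.01  ]] [ 0.58398825 -0.04292568  0.01      ] [0.30691348 0.08457425 0.30373588]
{'vfov': 70.688, 'cx': 322.819, 'cy': 203.414, 'k1': -0.048, 'T_tool_cam': [[0.001, -0.951, -0.31, 0.085], [1.0, 0.001, -0.0, -0.0], [0.0, -0.31, 0.951, -0.158], [0.0, 0.0, 0.0, 1.0]]}
head 34.0 [-14.   16.8  -8.2   0.  -64.9 138. ]
head 214.0 [-14.   16.8  -8.2   0.  -64.9 -42. ]Traceback (most recent call last):
  File "<stdin>", line 13, in <module>
    return _wrapfunc(a, 'round', decimals=decimals, out=out)
    return _wrapit(obj, method, *args, **kwds)
    result = getattr(arr, method)(*args, **kwds)
TypeError: unsupported operand type(s) for *: 'NoneType' and 'float'
```

Run:
```python
from h import *
for nm,yaw,p in [('cradle',np.radians(96.6),[.602,-.155,.1]),('cradlelow',np.radians(96.6),[.602,-.155,.022]),('boom',np.radians(96.6),[.585,.06,.1]),('boomlow',np.radians(96.6),[.585,.08,.03])]:
    for y in (yaw,yaw+np.pi):
        q=solver.ik(p,R_down(y)); print(nm,np.degrees(y),q if q is None else np.round(q,1))
# look at headshell: centre camera on it, tool yaw 214
R=R_down(np.radians(214)); 
p=np.array([.53,-.325,.20])-R[:,0]*.0
robot.goto(p,R); robot.dwell(.2)
st=robot.get_state(); im,d=imaging.grab_frame('wrist'); save('w1',im); C=cam('wrist',st)
np.savez('w1.npz',d=d,K=C[0],D=C[1],T=C[2])
for r in nets.landmark_of('wrist','headshell'): print(r, at_z(C,r['pixel'],0))
print(st['t'],st['position'])
```

```text
cradle 96.6 None
cradle 276.6 [  3.5  21.6 -15.5   0.  -52.8   3.1]
cradlelow 96.6 None
cradlelow 276.6 [  3.5  26.8 -19.6   0.  -43.6   3.1]
boom 96.6 [ 24.9  18.8 -19.9   0.  -51.3 161.7]
boom 276.6 [ 24.9  18.8 -19.9   0.  -51.3 -18.3]
boomlow 96.6 [ 26.7  23.9 -23.4   0.  -42.7 159.9]
boomlow 276.6 [ 26.7  23.9 -23.4   0.  -42.7 -20.1]
{'pixel': [329.9, 178.3], 'p': 0.85} [ 0.52225077 -0.31963808  0.        ]
3.2667 [ 0.52956126 -0.32577499  0.19998597]
```

View pics/w1.png

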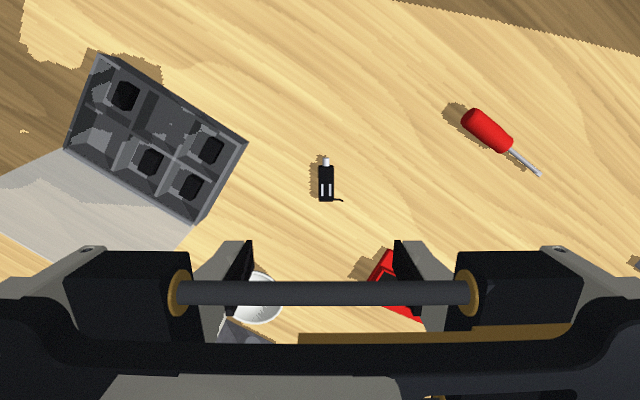

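Run:
```python
from h import *
z=np.load('w1.npz'); C=(z['K'],z['D'],z['T']); d=z['d']
P=[]
for v in range(145,215):
    for u in range(305,350):
        if d[v,u]>0: P.append(np.r_[at_d(C,(u,v),d[v,u]),u,v])
P=np.array(P); print('floor',np.median(P[:,2]))
f=np.median(P[:,2]); S=P[(P[:,2]>f+.008)]
print(len(S), np.median(S[:,2]), S[:,3:].min(0),S[:,3:].max(0))
# dark block pixels instead
im=cv2.imread('pics/w1.png'); g=im.max(2)
m=np.zeros(g.shape,np.uint8); m[160:204,314:338]=(g[160:204,314:338]<45)
m=cv2.morphologyEx(m,cv2.MORPH_CLOSE,np.ones((5,5))); m=cv2.morphologyEx(m,cv2.MORPH_OPEN,np.ones((5,5)))
for nm,q in [('depth',S[:,3:5]),('dark',np.argwhere(m)[:,::-1])]:
    r=cv2.minAreaRect(q.astype(np.float32)); W=np.array([at_z(C,b,.012) for b in cv2.boxPoints(r)])
    e=np.diff(W,axis=0)[:2,:2]; L=np.linalg.norm(e,axis=1); k=e[L.argmax()]
    print(nm,r,W.mean(0).round(4),L.round(4),np.degrees(np.arctan2(k[1],k[0]))%180)
```

```text
floor 4.462263398286037e-06
631 0.011590346592500522 [318. 158.] [342. 201.]
depth ((330.0, 179.5), (43.0, 24.0), 90.0) [ 0.5219 -0.3201  0.012 ] [0.0295 0.0554] 35.13973731396187
dark ((325.5, 183.0), (34.0, 13.0), 90.0) [ 0.5286 -0.3224  0.012 ] [0.0161 0.0441] 34.528795323535086
```

Run:
```python
from h import *
R=R_down(np.radians(214.5)); p=np.array([.5257,-.3236,0])
jaws.move_gripper(.6)
robot.goto(p+[0,0,.06],R); robot.servo_line(p+[0,0,.004],speed=.08)
jaws.move_gripper(0.0); s=robot.get_state(); print('grip',s['grip_width']*88,s['finger_force'],s['force'])
robot.servo_line(p+[0,0,.15],speed=.2)
s=robot.get_state(); print('lift',s['grip_width']*88,s['finger_force'])
robot.goto([.585,-.05,.2],R_down(np.radians(276.6))); robot.dwell(.2)
st=robot.get_state(); im,d=imaging.grab_frame('wrist'); save('w2',im); C=cam('wrist',st)
np.savez('w2.npz',d=d,K=C[0],D=C[1],T=C[2])
for l,z in [('cradle',.02),('lock_top',.048),('boom',.035),('marker_mid',.02),('needle_tip',.02)]:
    for r in nets.landmark_of('wrist',l)[:2]: print(l,r, at_z(C,r['pixel'],z).round(4))
print(st['t'],st['position'])
```

```text
grip 20.12960660983665 30.000368356704712 [0.41126921 0.32106802 2.07053152]
lift 19.609826415180134 29.999772906303406
lock_top {'pixel': [323.2, 187.2], 'p': 0.58} [ 0.5842 -0.0546  0.048 ]
lock_top {'pixel': [321.5, 252.5], 'p': 0.25} [0.5769 0.0277 0.048 ]
8.45 [ 0.58476462 -0.05121801  0.19960555]
```

View pics/w2.png

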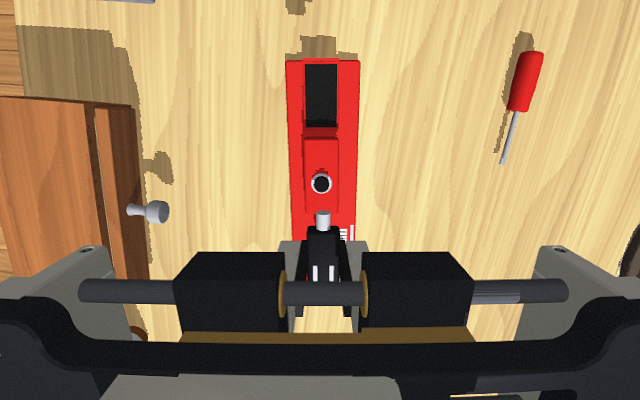

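Run:
```python
from h import *
z=np.load('w2.npz'); C=(z['K'],z['D'],z['T']); d=z['d']
im=cv2.imread('pics/w2.png')
for u,v in [(150,212),(165,210),(135,160),(105,110),(60,150),(90,250),(321,95),(321,165),(322,184),(296,150)]: print((u,v),at_d(C,(u,v),d[v,u]).round(3))
m=np.zeros(im.shape[:2],np.uint8); m[55:140,295:350]=im[55:140,295:350].max(2)<60
m=cv2.morphologyEx(m,cv2.MORPH_OPEN,np.ones((5,5)))
def rect(q,z):
    r=cv2.minAreaRect(q.astype(np.float32)); W=np.array([at_z(C,b,z) for b in cv2.boxPoints(r)])
    e=np.diff(W,axis=0)[:2,:2]; L=np.linalg.norm(e,axis=1); k=e[L.argmax()]
    print(r,W.mean(0).round(4),L.round(4),np.degrees(np.arctan2(k[1],k[0]))%180)
rect(np.argwhere(m)[:,::-1],.02)
h=cv2.cvtColor(im,cv2.COLOR_BGR2HSV)
red=((h[:,:,0]<6)|(h[:,:,0]>174))&(h[:,:,1]>170)
# plate edges at z=.01, per row
L=[];Rr=[]
for v in range(75,235,4):
    c=np.where(red[v,270:375])[0]+270
    L.append(at_z(C,(c[0]-.5,v),.01)); Rr.append(at_z(C,(c[-1]+.5,v),.01))
for E in (L,Rr):
    E=np.array(E); vx,vy,x0,y0=cv2.fitLine(E[:,:2].astype(np.float32),cv2.DIST_HUBER,0,.01,.01).ravel()
    print('edge',np.degrees(np.arctan2(vy,vx))%180, 'x at y=-.15', x0+(-.15-y0)*vx/vy,'x at y=-.05', x0+(-.05-y0)*vx/vy)
v=[np.where(red[:100,u])[0][0] for u in (300,320,345)]; print('rear edge',[at_z(C,(u,w-.5),.01).round(4) for u,w in zip((300,320,345),v)])
```

```text
(150, 212) [ 0.781 -0.004  0.054]
(165, 210) [ 0.771 -0.003  0.039]
(135, 160) [ 0.814 -0.057  0.023]
(105, 110) [ 0.817 -0.115  0.061]
(60, 150) [ 0.863 -0.071  0.073]
(90, 250) [ 0.671 -0.081  0.271]
(321, 95) [ 0.598 -0.154  0.02 ]
(321, 165) [ 0.589 -0.078  0.04 ]
(322, 184) [ 0.586 -0.058  0.047]
(296, 150) [ 0.621 -0.088  0.01 ]
((320.5, 95.0), (62.0, 31.0), 90.0) [ 0.5984 -0.1527  0.02  ] [0.034  0.0663] 97.2297284544474
edge 96.801994 x at y=-.15 0.63833874 x at y=-.05 0.62641096
edge 96.667145 x at y=-.15 0.55329937 x at y=-.05 0.5416102
rear edge [array([ 0.6257, -0.1892,  0.01  ]), array([ 0.6036, -0.1937,  0.01  ]), array([ 0.5755, -0.1949,  0.01  ])]
```

Run:
```python
from h import *
z=np.load('w2.npz'); C=(z['K'],z['D'],z['T'])
st=robot.get_state(); R=np.array(st['tcp_rot']); p=np.array(st['position'])
for px in [(323,211),(323,228)]: print(R.T@(at_z(C,px,p[2]+.006 if px[1]==211 else p[2]+.008)-p), z['d'][px[1]+4,px[0]], at_d(C,px,z['d'][px[1]+4,px[0]])-p)
im=cv2.imread('pics/w2.png'); cv2.imwrite('pics/w2c.png',cv2.resize(im[190:310,260:390],None,fx=4.5,fy=4.5,interpolation=cv2.INTER_CUBIC))
```

```text
[ 0.03169602  0.00082149 -0.00600007] 0.16175635 [ 0.00277213 -0.03126857  0.00511207]
[ 0.02204772  0.00080941 -0.00800004] 0.16477627 [ 0.00158561 -0.02087406  0.0053409 ]
```

View pics/w2c.png

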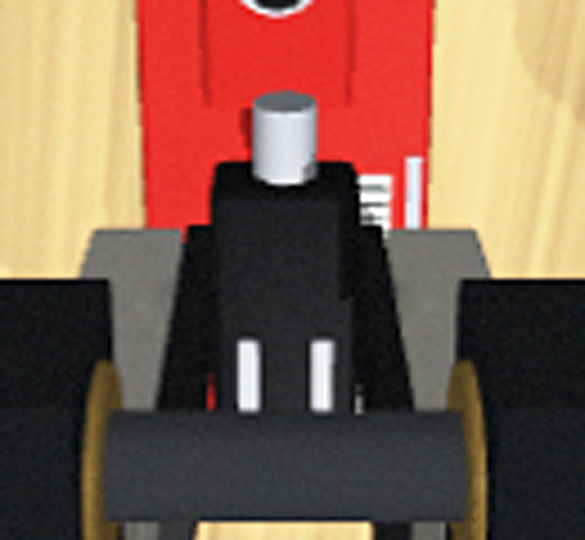

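Run:
```python
from h import *
R=R_down(np.radians(276.75)); p=np.array([.5966,-.1520,0])
robot.goto(p+[0,0,.10],R); robot.servo_line(p+[0,0,.0265],speed=.1); robot.dwell(.2)
s=robot.get_state(); print(s['position'],s['force'])
robot.servo_line(p+[0,0,.0242],speed=.02); s=robot.get_state(); print(s['position'],s['force'])
jaws.move_gripper(.45)
robot.servo_line(p+[0,0,.12],speed=.15)
o=np.array([.585,-.0542,0]); u=np.array([np.cos(np.radians(96.75)),np.sin(np.radians(96.75)),0])
robot.goto(o+10e-3*u+[0,0,.16],R); robot.dwell(.3)
st=robot.get_state(); im,d=imaging.grab_frame('wrist'); save('w3',im); C=cam('wrist',st)
np.savez('w3.npz',d=d,K=C[0],D=C[1],T=C[2])
for l,z in [('headshell',.02),('cradle',.02),('lock_top',.048)]:
    for r in nets.landmark_of('wrist',l)[:2]:
        w=at_z(C,r['pixel'],z); print(l,r['p'],np.round(r['pixel']), w.round(4), 'gauge',np.dot(w-o,u),np.dot(w-o,[-u[1],u[0],0]))
print(st['t'],st['position'])
cv2.imwrite('pics/w3c.png',cv2.resize(im[0:260,220:420,::-1],None,fx=2.2,fy=2.2))
```

```text
[ 0.59705459 -0.15201248  0.02725263] [-0.40717355  0.05553365 -0.33708292]
[ 0.5965606  -0.15203541  0.02419321] [0.38483883 0.36042285 0.11354259]
headshell 0.86 [322.  87.] [ 0.596  -0.1528  0.02  ] gauge -0.09919333962498292 0.000626225883428826
cradle 0.86 [319.  86.] [ 0.5993 -0.1538  0.02  ] gauge -0.10058493057856098 -0.002518007772374882
lock_top 0.71 [318. 191.] [ 0.589 -0.055  0.048] gauge -0.0012385025449426447 -0.003835751806127603
12.95 [ 0.58356565 -0.0451422   0.15925336]
```

View pics/w3c.png

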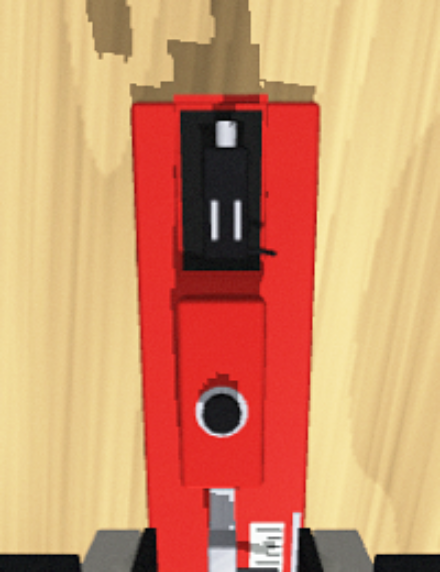

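Run:
```python
from h import *
R=R_down(np.radians(276.75)); p=np.array([.587,-.0572,0])
jaws.move_gripper(0.0)
robot.goto(p+[0,0,.075],R); robot.servo_line(p+[0,0,.051],speed=.08); robot.dwell(.1)
f0=robot.get_state()['force'][2]
for z in np.arange(.049,.0399,-.001):
    robot.servo_line(p+[0,0,z],speed=.02); s=robot.get_state(); f=s['force'][2]-f0
    print(round(z,4),s['position'][2].round(4),f.round(2),s['t'])
    if f>12: break
robot.dwell(.15); s=robot.get_state();print(s['position'],s['force'])
robot.servo_line(p+[0,0,.12],speed=.15)
o=np.array([.585,-.0542,0]); u=np.array([np.cos(np.radians(96.75)),np.sin(np.radians(96.75)),0])
jaws.move_gripper(.45)
robot.goto(o+.18*u+[0,0,.16],R); robot.dwell(.3)
st=robot.get_state(); im,d=imaging.grab_frame('wrist'); save('w4',im); C=cam('wrist',st)
np.savez('w4.npz',d=d,K=C[0],D=C[1],T=C[2])
for l,z in [('boom',.035),('needle_tip',.02),('marker_mid',.02),('lock_top',.043)]:
    for r in nets.landmark_of('wrist',l)[:2]:
        w=at_z(C,r['pixel'],z); print(l,r['p'],np.round(r['pixel']), w.round(4), 'gauge',np.dot(w-o,u).round(4),np.dot(w-o,[-u[1],u[0],0]).round(4))
print(st['t'],st['position'])
cv2.imwrite('pics/w4c.png',cv2.resize(im[0:260,220:420,::-1],None,fx=2.2,fy=2.2))
```

```text
0.049 0.0491 0.1 15.2083
0.048 0.0481 1.42 15.4583
0.047 0.0471 2.35 15.7083
0.046 0.046 1.71 15.9583
0.045 0.045 1.75 16.2083
0.044 0.044 1.77 16.4583
0.043 0.0433 4.2 16.7083
0.042 0.0432 13.01 16.9583
[ 0.58717489 -0.05721616  0.04319604] [-2.69378489  0.94607575 13.44899938]
boom 0.76 [321.  85.] [0.5778 0.0153 0.035 ] gauge 0.0699 -0.001
needle_tip 0.63 [353. 110.] [0.5435 0.0339 0.02  ] gauge 0.0923 0.0309
needle_tip 0.17 [320.  14.] [ 0.5861 -0.0476  0.02  ] gauge 0.0064 -0.0019
marker_mid 0.54 [317. 306.] [0.5538 0.2725 0.02  ] gauge 0.3281 -0.0075
marker_mid 0.47 [360. 148.] [0.5309 0.0705 0.02  ] gauge 0.1302 0.039
19.6917 [0.56391769 0.12366152 0.15972142]
```

View pics/w4c.png

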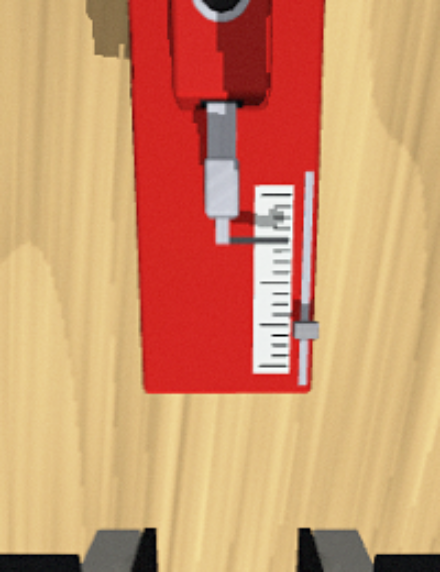

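Run:
```python
from h import *
z=np.load('w4.npz'); C=(z['K'],z['D'],z['T'])
g=cv2.imread('pics/w4.png')
print('marker cols354-357', [(v,g[v,353:357].mean(axis=(0)).astype(int).tolist()) for v in range(143,157)])
print('needle', [(v,g[v,326:334].mean(axis=(0)).astype(int).tolist()) for v in range(104,115)])
print('cam pos',C[2][:3,3])
o=np.array([.585,-.0542,0]); u=np.array([np.cos(np.radians(96.75)),np.sin(np.radians(96.75)),0])
for px in [(330,109.5),(359.5,146),(359.5,147),(359.5,148),(359.5,149),(359.5,150),(359.5,153),(359.5,154)]:
    print(px,np.dot(at_z(C,px,.02)-o,u).round(4))
cv2.imwrite('pics/w4d.png',cv2.resize(g[90:170,310:380],None,fx=8,fy=7,interpolation=cv2.INTER_NEAREST))
```

```text
marker cols354-357 [(143, [23, 24, 122]), (144, [27, 28, 133]), (145, [32, 33, 124]), (146, [67, 65, 73]), (147, [136, 131, 139]), (148, [145, 141, 149]), (149, [142, 137, 146]), (150, [143, 140, 147]), (151, [150, 147, 155]), (152, [151, 148, 150]), (153, [145, 141, 168]), (154, [55, 56, 181]), (155, [60, 61, 205]), (156, [70, 72, 211])]
needle [(104, [33, 37, 211]), (105, [32, 37, 212]), (106, [32, 37, 217]), (107, [53, 54, 172]), (108, [74, 73, 83]), (109, [81, 77, 64]), (110, [65, 64, 116]), (111, [40, 43, 195]), (112, [32, 36, 215]), (113, [32, 37, 211]), (114, [34, 38, 212])]
cam pos [0.57354502 0.03956201 0.31769708]
(330, 109.5) 0.0919
(359.5, 146) 0.1283
(359.5, 147) 0.1293
(359.5, 148) 0.1304
(359.5, 149) 0.1314
(359.5, 150) 0.1324
(359.5, 153) 0.1356
(359.5, 154) 0.1366
```

View pics/w4d.png

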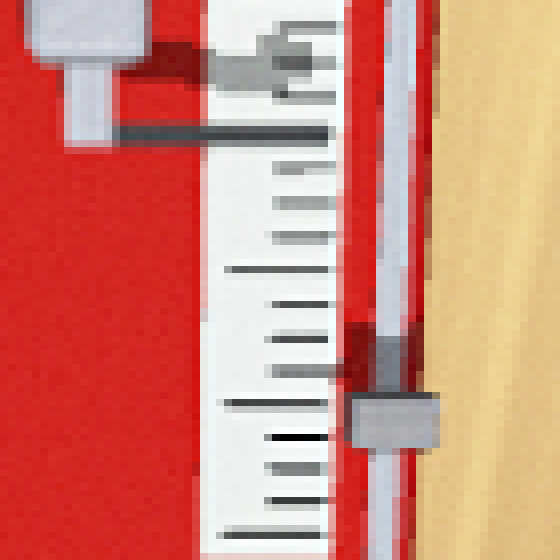

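Run:
```python
from h import *
R=R_down(np.radians(276.75))
o=np.array([.585,-.0542,0]); u=np.array([np.cos(np.radians(96.75)),np.sin(np.radians(96.75)),0]); n=np.array([-u[1],u[0],0])
p=o+.071*u-.001*n
robot.goto(p+[0,0,.09],R); robot.servo_line(p+[0,0,.028],speed=.08); robot.dwell(.1)
jaws.move_gripper(0.0); robot.dwell(.1); s=robot.get_state(); p0=np.array(s['position']); print(p0,s['grip_width']*88,s['finger_force'],s['force'])
t=p+[0,0,.028]
robot.servo_line(t+.0411*u,speed=.03); robot.dwell(.4)
s=robot.get_state(); p1=np.array(s['position']); print(s['t'],np.dot(p1-p0,u),np.dot(p1-p0,n),s['force'],s['grip_width']*88)
for c in ['top','scene']:
    im,d=imaging.grab_frame(c); save(c+'2',im); C=cam(c)
    for l,z in [('needle_tip',.02),('marker_mid',.02),('headshell',.02),('lock_top',.043)]:
        for r in nets.landmark_of(c,l)[:2]:
            w=at_z(C,r['pixel'],z); print(c,l,r['p'],np.round(r['pixel'],1),np.dot(w-o,u).round(4),np.dot(w-o,n).round(4))
a=imaging.grab_frame('wrist')[0]; save('w5',a)
b=cv2.imread('pics/top2.png')[165:225,250:350]; e=cv2.imread('pics/scene2.png')[190:250,290:390]; 
cv2.imwrite('pics/m.png',np.hstack([cv2.resize(q,(400,240),interpolation=cv2.INTER_CUBIC) for q in (b,e)]))
```

```text
[0.57864346 0.01657687 0.02826014] 13.619782509356957 29.999688863754272 [ 4.58928974 -1.5414717  -2.49429825]
24.1083 0.04098468565081299 5.258239282220339e-05 [ 5.27370112 -2.75036893 -2.24521808] 13.65276967389375
top headshell 0.64 [386.8 173.9] -0.1019 -0.003
top lock_top 0.52 [384.7 173.8] -0.0934 0.0001
top lock_top 0.42 [345.6 177.1] -0.0028 -0.0017
scene needle_tip 0.74 [264.9 240.2] -0.0991 0.0041
scene needle_tip 0.68 [341.4 211.4] 0.1253 0.0264
scene headshell 0.74 [264.6 238.4] -0.0987 0.0096
scene lock_top 0.6 [298.8 229.8] -0.0062 -0.0054
```

View pics/m.png

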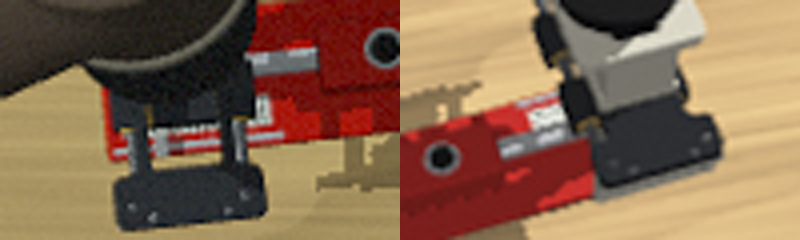

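View pics/w5.png

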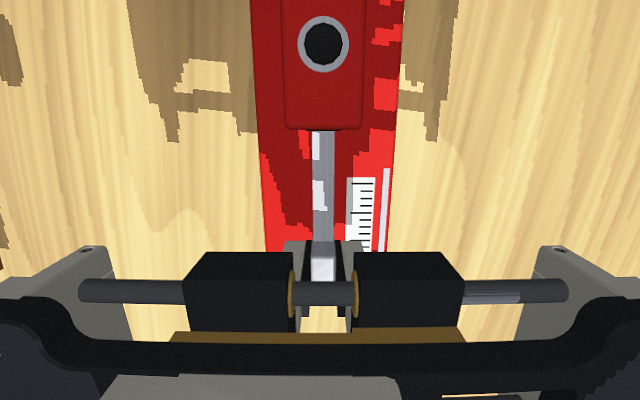

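Run:
```python
from h import *
s=robot.get_state(); print(s['t'],s['position'],s['finger_force'])
print(order.job_done())
```

```text
24.6583 [0.57380938 0.05727634 0.02826215] 29.999399185180664
the job is handed in; nothing more can be done
None
```

The job is handed in at 24.7 s: the headshell lies released near the middle of the cradle, the lock button is pushed fully down, and the gripper holds the arm drawn out 41.0 mm against the 41.1 mm I measured to the marker. The gripper hid the needle at the end, so I did not confirm by camera that it is level with the marker.

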